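Close the press of an infrared spectrometer on a sample disc

TASK

Close the sample press of the small infrared spectrometer on the disc that lies in its plate: swing the press arm in until it meets its stop, then turn the knurled thumbscrew on the arm clockwise until its foot seats on the disc and the screw has clearly stiffened, and stop there, because winding it on much harder cracks the crystal under the disc. Then let go of the screw, leaving the arm at its stop and the disc clamped in the plate, and do not disturb the other things on the desk.

Things in the scene. Friction and masses are not known exactly. Their poses are not given: they have to be found in the camera images.
- spectrometer: Compact bench spectrometer, heavy, does not move: a box 250 x 190 mm, dark below, off-white above, its flat deck 85 mm above the desk. Origin: centre of its underside. x points from the front (small display, three keys) to the rear, y to its left, z up. The press column stands on the deck at x = +60 mm; a thin steel stop pin, 131 mm high, stands beside the closed arm at x = +24, y = +14.5 mm.
- column_top (a point): Centre of the top of the hub (40 mm across) on the aluminium column, 140 mm above the desk, on the vertical axis about which the press arm swivels.
- press_arm (a joint): Swivel of the press arm, rad: 0 is fully in, against its stop, the arm pointing from the column to the front (-x), the screw over the plate's centre. Grows as it swings out, counter-clockwise from above, to the -y side; at most 1.5. A bar 22 mm wide, top 132 mm above the desk, screw axis 90 mm from the column's axis. Stays where left; 1.3 N at the screw moves it. Tightening presses it to the stop.
- knob_grip (a point): Point on the thumbscrew's vertical axis at a good height for the TCP, 158 mm above the desk, 26 mm above the arm's top; moves with the arm, does not turn or sink with the screw. The screw's head is a steel knurled cylinder, 36 mm across, 24 mm high, its underside 5 to 11 mm above the arm's top, lower as it is wound in. Clockwise from above winds it down, 8 mm a turn (1.27 mm per rad).
- knob_home (a point): Where knob_grip is with the arm in. From the start, 0.8 to 3.9 rad of turning (not told) bring the 16 mm foot onto the disc. The free thread drags 0.10 N m; after touching, each rad adds about 100 N on the disc and 0.13 N m of torque. Judge by the rise over free running: standing still, the screw holds any torque within its drag. Seated: rise 0.03; too hard: 0.165 N m. Let go, it holds up to 79 N.
- atr_plate: Round steel plate, 70 mm across, fixed on the spectrometer's deck, its centre at x = -30 mm, y = 0 of the spectrometer. Origin: centre of its underside, on the deck. It has a shallow recess 39 mm across, its floor 4 mm and its rim 6 mm above the origin; the crystal is in the floor.
- sample_disc: Flat ivory plastic disc, 36 mm in diameter and 8 mm thick, lying loose in the recess of the plate. Origin: centre of its underside.
- tube_rack: White test tube rack with some capped glass tubes, 70 x 190 mm, 116 mm high over the tubes, loose. Origin: centre of its underside.
- wash_bottle: White wash bottle with a blue cap and a bent spout, 60 mm in diameter, 152 mm high, loose. Origin: centre of its underside.
- sample_jar: Small amber glass jar with a black lid, 48 mm in diameter, 62 mm high, loose. Origin: centre of its underside.
- tweezers: Steel tweezers lying on the desk, about 125 mm long and 8 mm high, loose. Origin: about the middle, on the desk; x points to their tips.
There are look-alikes about, which are no part of the job. Leave any blue look-alike of the sample_disc alone.

How it is judged:
By the outcome, as a careful person would: the job done as asked, in the order asked, and still so for the second after the job is handed in, with the robot touching nothing.
It also fails if it takes over 64 s, if anything falls off the work surface, if the arm or the gripper's body presses on something with over 40 N, if the wrist force passes 120 N, or if a joint passes its speed limit or range.

ROBOT

A 6-joint arm with a two-finger parallel gripper is mounted at the origin on the work surface. World frame = base frame: x ahead of the robot, y to its left, z up, the work surface at z = 0. Lengths are in mm, angles in degrees, forces in N, time in s.
With the tool pointing down it reaches from about 300 to 850 mm from the base axis. Payload 4.2 kg.
Tool frame: the origin (TCP) lies between the finger pads, 19 mm behind the fingertips; this is the grasp point; z points along the fingers, y is the line along which they close (so a half turn about z gives the same grasp; the last joint's range is limited). The gripper opens to 91 mm and grips with 3 to 60 N. Pads are 32 mm wide; open, the fingers measure 118 mm over their backs; the gripper's body (76 mm by 178 mm) begins 60 mm behind the grasp point.
Start: joints at [73.682, 18.312, 89.639, -0, 72.044, -1.146], TCP at [150.488, 554.973, 232.776] pointing down, gripper open.
Joint ranges: [-177.97, 177.97], [-48.28, 115.42], [12.27, 149.76], [-77.06, 257.06], [2.81, 150.46], [-146.56, 146.56]. Speed limits (degrees/s): [147.25, 147.25, 180, 180, 180, 180].

INTERFACE

Orientations are given as [roll, pitch, yaw] about the fixed x, y, z axes, in that order (R = Rz(yaw) Ry(pitch) Rx(roll)).
In Python, from workcell import env gives the robot as it stands.
- The arm moves only by the shell command python3 -m jog 'ROWS' [FORCE]. ROWS is a JSON object of lists of equal length, an entry for each row: "jaw": the finger opening in mm, from 0 to 91.2; "slide": the shift along the tool's x, y, z in units of 30 mm (1.0 is 30 mm), a list of three; "spin": the turn about the tool's z in units of 8 degrees (1.0 is 8 degrees). In form: {"jaw": [jaw, ...], "slide": [[dx, dy, dz], ...], "spin": [spin, ...]}. A call has 1 to 10 rows; each row shifts and turns the commanded pose from where the row before left it, along the tool's axes as they then stand; what a row does not reach is not made up. A row lasts 1/10 s, in which the tool goes at most 50 mm and 8.59 degrees, less where a joint would pass 70% of its speed; a pose out of reach is approached as far as the arm can. A call is refused whole if a number of a shift passes 1 or a number of a turn 1, either way. A call with a gripper value outside its range is refused whole. The fingers move at their own pace and stop on an object; FORCE is the grip in N (left out, the last holds). Time passes only in rows, so rows that do not move let the fingers close. It gives the time, the measured TCP pose, the force, the opening and the grip force at its end, in the units of the state.
- env.state(): the state, without advancing time (a new reading comes with each control period).
- env.grab_frame(name): name is "side" or "top"; returns the picture (400x640x3 uint8, red, green, blue); there is no depth.
- env.camera_model(name): a dict with "fx", "fy", "cx", "cy" (pixels), "camera_from_world" (4x4, takes a point from world to camera coordinates). Camera axes: x right, y up, looking along -z (the intrinsics and any distortion apply to the point x, -y, -z); pixel columns grow to the right and rows downward; lengths in mm; the calibration is good to about 2 mm. A picture is of the moment at which its call begins. camera_model takes no time and is no camera call.
- env.job_done(): hands the job in; it is judged then, once.
The state is a dict: "time_s": time; "qpos": joint angles; "qvel": joint speeds; "effort": joint torques, N m; "ee_pos": TCP position; "ee_rot": TCP orientation; "force": force on the tool from outside, world axes, zero at the start; "torque": the same for the moment, N m; "gripper_width": finger opening in mm; "gripper_force": force on a finger pad.
Only numpy, scipy, OpenCV 4.12 (cv2) and the standard library are available. Lean on these libraries where they do the work, as an engineer would, in place of code of your own. Each camera call takes 0.05 s, during which the arm holds its last target. There are 200 camera calls.

## Working session

There is one attempt and no reset: what is moved stays moved. The work goes in short steps, Python scripts to look and compute and a shell command to move; the robot and the scene stay as the last step left them, time stands still between calls to the robot, and variables do not carry over. Pictures are saved under pics/ and viewed, at most 10 in all, crops included, and the job is handed in when it is done.

```bash
mkdir -p pics; cat > h.py <<'E'
import numpy as np, cv2
from workcell import env
def ray(name,u,v):
    m=env.camera_model(name); T=np.array(m["camera_from_world"])
    d=np.array([(u-m["cx"])/m["fx"],-(v-m["cy"])/m["fy"],-1.])
    R=T[:3,:3]; return -R.T@T[:3,3], R.T@d
def onz(name,u,v,z):
    o,d=ray(name,u,v); return o+d*(z-o[2])/d[2]
def proj(name,p):
    m=env.camera_model(name); T=np.array(m["camera_from_world"])
    c=T[:3,:3]@np.array(p)+T[:3,3]
    return m["cx"]+m["fx"]*c[0]/-c[2], m["cy"]+m["fy"]*(-c[1])/-c[2]
E
python3 - <<'E'
from h import *
for n in("top","side"):
    m=env.camera_model(n); print({k:v for k,v in m.items() if k!="camera_from_world"}, ray(n,m["cx"],m["cy"]))
    cv2.imwrite(f"pics/{n}0.png",env.grab_frame(n)[...,::-1])
print(env.state())
E
```

```text
{'fx': 370.9183733885935, 'fy': 370.9183733885935, 'cx': 320.13116639122126, 'cy': 195.511900292697} (array([ 392.98642564,    4.4271902 , 1079.81843682]), array([ 0.12138999, -0.00387012, -0.99259735]))
{'fx': 375.38055068101306, 'fy': 375.38055068101306, 'cx': 317.2343967376728, 'cy': 195.15224494533655} (array([ 258.5405728 , -974.12279955,  727.86892319]), array([ 0.21518669,  0.83209348, -0.51118992]))
{'time_s': 0.1, 'qpos': array([ 7.36827749e+01,  1.83466613e+01,  8.97003555e+01, -4.26239915e-04,
        7.20432730e+01, -1.14662664e+00]), 'qvel': array([-0.01589425, -0.00405555, -0.20143722,  0.02079432,  0.03926228,
       -0.0040084 ]), 'effort': array([ 2.07475678e-03, -4.13330376e+01, -2.32508093e+01,  7.30226515e-02,
        4.22166951e-02, -6.70569989e-05]), 'ee_pos': array([150.36199437, 554.54846649, 232.01116288]), 'ee_rot': array([-1.79909720e+02, -1.40160583e-03,  1.64829532e+02]), 'force': array([ 0.83801614, -0.4792269 ,  0.16295491]), 'torque': array([-0.03792539,  0.07944521, -0.04621785]), 'gripper_force': 0.0, 'gripper_width': 90.94176036109164}
```

View pics/top0.png

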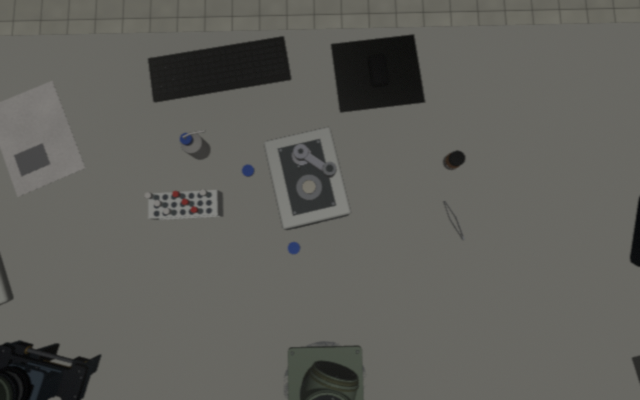

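View pics/side0.png

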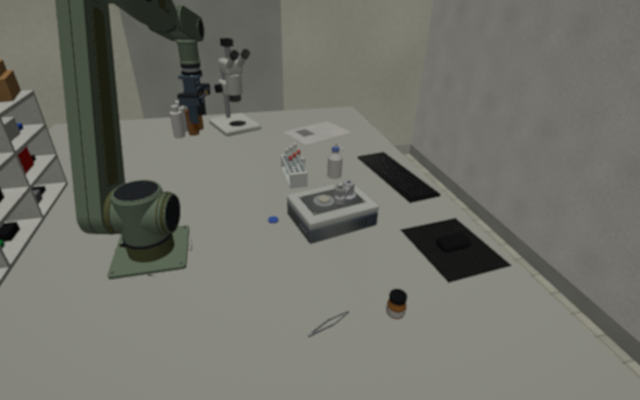

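The top view shows the spectrometer centred near (307,178), with the hub at about (301,153), the screw head at (330,169) and the plate with its ivory disc at (309,187). Two blue discs lie on the desk at (248,170) and (293,248). They are look-alikes to leave alone, because the ivory disc in the plate is the one described. The side view agrees, with the box at (332,210). I'll enlarge the area to confirm.

```bash
python3 - <<'E'
from h import *
a=cv2.imread("pics/top0.png")[120:235,255:360]; cv2.imwrite("pics/c1.png",cv2.convertScaleAbs(cv2.resize(a,None,fx=5,fy=5,interpolation=cv2.INTER_CUBIC),alpha=1.4))
E
```

```text
(no output)
```

View pics/c1.png

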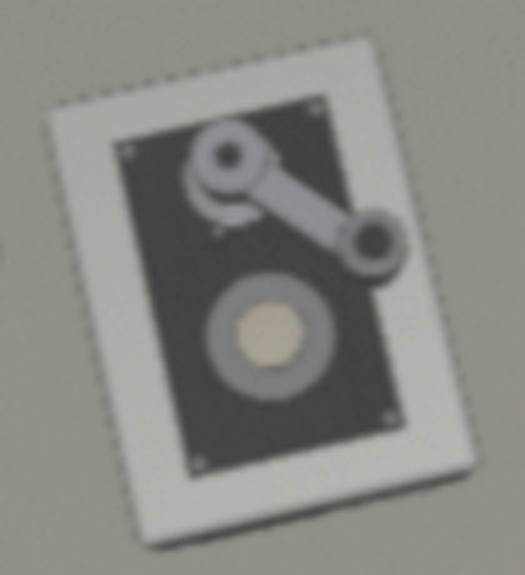

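The crop confirms it. The disc in the plate is ivory at crop (270,334), the hub is at (229,155), the knurled head at (372,242), and the deck corners are clear.

```bash
python3 - <<'E'
from h import *
P=lambda u,v,z: onz("top",u/5+254.6,v/5+119.6,z)   # crop px -> image px
img=cv2.imread("pics/top0.png")
q=[P(*c,85)[:2] for c in((50,108),(370,38),(475,465),(150,545))]
print(np.round(q,1),[round(float(np.linalg.norm(q[i]-q[(i+1)%4])),1) for i in range(4)])
C=np.mean(q,0)
fwd=(q[0]+q[1]-q[2]-q[3])/2; print("C",C,"yaw",np.degrees(np.arctan2(fwd[1],fwd[0])))
left=(q[0]+q[3]-q[1]-q[2])/2; print("yaw2",np.degrees(np.arctan2(-left[0],left[1])))
hub=P(229,155,140)[:2]; disc=P(270,334,97)[:2]; kn=P(373,243,165)[:2]
# refined centroids
hsv=cv2.cvtColor(img,cv2.COLOR_BGR2HSV); 
print("hub",hub,"disc",disc,"knob",kn,"hub-knob",np.linalg.norm(hub-kn),"hub-disc",np.linalg.norm(hub-disc))
a=hub-disc; yaw=np.degrees(np.arctan2(a[1],a[0])); print("yaw hub-disc",yaw)
b=kn-hub; print("arm angle",np.degrees(np.arctan2(b[1],b[0]))-(yaw-180))
for n,p in(("hub",[*hub,140]),("disc",[*disc,97]),("knob",[*kn,165])): print(n,"side px",proj("side",p))
a=cv2.imread("pics/side0.png")[165:245,275:390]; cv2.imwrite("pics/c2.png",cv2.convertScaleAbs(cv2.resize(a,None,fx=6,fy=6,interpolation=cv2.INTER_CUBIC),alpha=1.4))
E
```

```text
[[668.6 149.8]
 [704.3 -27.2]
 [466.6 -77.6]
 [427.7  97.5]] [180.6, 243.0, 179.3, 246.5]
C [566.80871772  35.6524203 ] yaw 12.11509620811374
yaw2 11.966652299544146
hub [626.27544294  49.20731581] disc [538.44961354  30.90245686] knob [573.32593918 -23.44087614] hub-knob 89.89666145726616 hub-disc 89.7131215077363
yaw hub-disc 11.7731727137057
arm angle 42.14045811538165
hub side px (np.float64(347.96992650893316), np.float64(181.08076264083027))
disc side px (np.float64(323.13755785692484), np.float64(198.04610111085174))
knob side px (np.float64(339.2656077703223), np.float64(186.7678754376499))
```

View pics/c2.png

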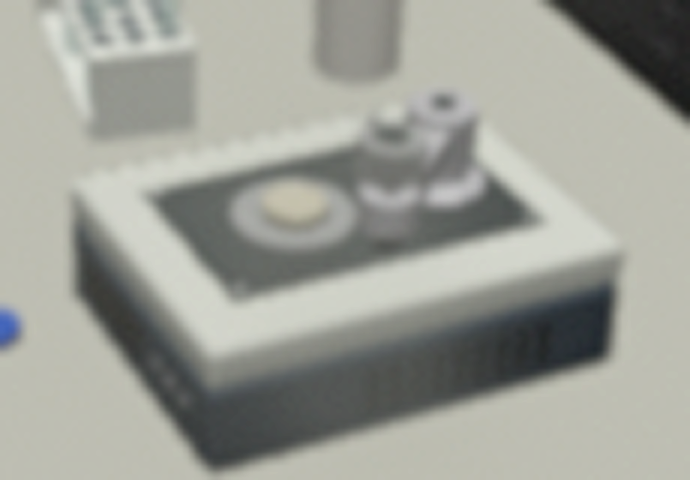

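The geometry holds: hub to knob is 89.9 mm and hub to disc 89.7 mm, each against 90. Yaw is about 11.9°, and the side reprojections are within about 1 px. The arm is about 42° out, with the knob at (573,-23) and home at about (538.4,30.9). I'm moving over the knob.

```bash
python3 -m jog '{"jaw":[80,80,80,80,80,80,80,80,80,80],"slide":[[-0.95,-0.75,0],[-0.95,-0.75,0],[-0.95,-0.75,0],[-0.95,-0.75,0],[-0.95,-0.75,0],[-0.95,-0.75,0],[-0.95,-0.75,0],[-0.95,-0.75,0],[-0.95,-0.75,0],[-0.95,-0.75,0]],"spin":[0,0,0,0,0,0,0,0,0,0]}' 30; python3 -m jog '{"jaw":[80,80,80,80,80,80,80,80,80,80],"slide":[[-0.95,-0.75,0],[-0.95,-0.75,0],[-0.95,-0.75,0],[-0.95,-0.75,0],[-0.95,-0.75,0],[-0.95,-0.75,0],[-0.95,-0.75,0],[-0.95,-0.75,0],[-0.95,-0.75,0],[-0.6,-0.6,0]],"spin":[0,0,0,0,0,0,0,0,0,0]}'; python3 -m jog '{"jaw":[80,80,80,80,80,80,80,80,80],"slide":[[0,0,0],[0,0,0],[0,0,0],[0,0,0],[0,0,0],[0,0,0],[0,0,0],[0,0,0],[0,0,0]],"spin":[-1,-1,-1,-1,-1,-1,-1,-1,0]}'
```

```text
time_s: 1.1
ee_pos: [367.1, 261.8, 232.5]
ee_rot: [-180.0, -0.0, 164.8]
force: [0.5, 1.2, 0.6]
gripper_width: 80.2
gripper_force: 0.0
time_s: 2.1
ee_pos: [575.0, -23.3, 232.0]
ee_rot: [-180.0, -0.0, 164.8]
force: [-0.6, 0.3, 0.1]
gripper_width: 80.2
gripper_force: 0.0
time_s: 3.0
ee_pos: [573.7, -21.4, 232.3]
ee_rot: [180.0, -0.0, -131.2]
force: [-0.4, -0.3, 0.2]
gripper_width: 80.0
gripper_force: 0.0
```

```bash
python3 -m jog '{"jaw":[80,80,80,80,80,80],"slide":[[0,0,0.6],[0,0,0.6],[0,0,0.5],[0,0,0.5],[0,0,0.27],[0,0,0]],"spin":[0,0,0,0,0,0]}'; python3 - <<'E'
from h import *
b=[]
for n in("top","side"):
    i=env.grab_frame(n)[...,::-1]; 
    a=i[120:220,270:370] if n=="top" else i[145:245,285:385]
    b.append(cv2.resize(a,(390,390),interpolation=cv2.INTER_CUBIC))
cv2.imwrite("pics/d1.png",cv2.convertScaleAbs(np.hstack(b),alpha=1.5)); s=env.state(); print(s["ee_pos"],s["qpos"],s["force"],s["torque"])
E
```

```text
time_s: 3.6
ee_pos: [573.1, -21.4, 157.4]
ee_rot: [179.9, -0.1, -131.3]
force: [0.0, 0.5, -1.1]
gripper_width: 80.1
gripper_force: 0.0
[574.2061693  -21.41559611 159.0041636 ] [-3.28584099e+00  2.14373821e+01  9.61249927e+01  6.44050837e-03
  6.24045624e+01 -1.42063060e+02] [-0.43807978 -0.42006238  1.06522047] [ 0.0408424   0.12557562 -0.03886007]
```

View pics/d1.png

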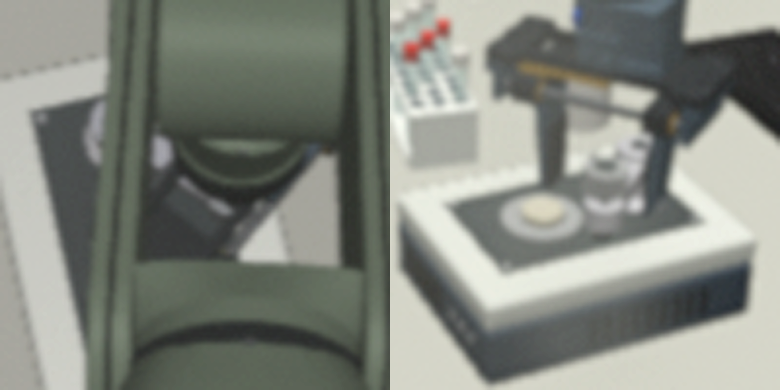

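The fingers straddle the knob, and the rack and bottle are clear. I'll close loosely to cage it, then swing it in.

```bash
python3 -m jog '{"jaw":[43,43,43,43,43,43],"slide":[[0,0,0],[0,0,0],[0,0,0],[0,0,0],[0,0,0],[0,0,0]],"spin":[0,0,0,0,0,0]}'; python3 -m jog '{"jaw":[43,43,43,43,43,43,43],"slide":[[0,0.32,0],[0,0.32,0],[0,0.32,0],[0,0.32,0],[0,0.32,0],[0,0.32,0],[0,0,0]],"spin":[0.75,0.75,0.75,0.75,0.75,0.75,0]}'
```

```text
time_s: 4.3
ee_pos: [573.9, -21.4, 158.7]
ee_rot: [180.0, 0.0, -131.2]
force: [-0.5, 0.6, -0.2]
gripper_width: 43.2
gripper_force: 0.0
time_s: 5.0
ee_pos: [541.9, 26.3, 158.7]
ee_rot: [180.0, -0.0, -167.1]
force: [0.5, -0.0, 0.8]
gripper_width: 42.8
gripper_force: 0.0
```

```bash
python3 -m jog '{"jaw":[43,43,43,43],"slide":[[0.04,0.07,0],[0.04,0.07,0],[0,0.05,0],[0,0,0]],"spin":[0,0,0,0]}'; for i in 1; do python3 -m jog '{"jaw":[43,43],"slide":[[0,0.05,0],[0,0,0]],"spin":[0,0]}';python3 -m jog '{"jaw":[43,43],"slide":[[0,0.05,0],[0,0,0]],"spin":[0,0]}'; done
```

```text
time_s: 5.4
ee_pos: [538.8, 30.5, 158.7]
ee_rot: [-180.0, 0.0, -167.1]
force: [0.2, -1.4, 0.2]
gripper_width: 43.0
gripper_force: 0.4
time_s: 5.6
ee_pos: [538.2, 32.1, 158.6]
ee_rot: [180.0, -0.0, -167.2]
force: [0.3, -2.0, -0.8]
gripper_width: 42.9
gripper_force: 0.6
time_s: 5.8
ee_pos: [537.8, 33.7, 158.6]
ee_rot: [180.0, -0.0, -167.2]
force: [-0.6, -0.1, -0.1]
gripper_width: 43.3
gripper_force: 0.5
```

```bash
python3 -m jog '{"jaw":[43,43],"slide":[[0,0.03,0],[0,0,0]],"spin":[0,0]}'; python3 -m jog '{"jaw":[43,43],"slide":[[0,0.03,0],[0,0,0]],"spin":[0,0]}';python3 -m jog '{"jaw":[43,43],"slide":[[0,0.03,0],[0,0,0]],"spin":[0,0]}'
```

```text
time_s: 6.0
ee_pos: [537.6, 34.6, 158.5]
ee_rot: [180.0, -0.0, -167.2]
force: [-0.9, -0.9, -0.1]
gripper_width: 43.3
gripper_force: 0.6
time_s: 6.2
ee_pos: [537.5, 35.5, 158.5]
ee_rot: [180.0, -0.0, -167.2]
force: [-0.5, -1.4, -0.6]
gripper_width: 43.2
gripper_force: 0.6
time_s: 6.4
ee_pos: [537.3, 36.2, 158.5]
ee_rot: [-180.0, -0.0, -167.2]
force: [-0.9, -2.3, -0.7]
gripper_width: 43.1
gripper_force: 1.0
```

```bash
python3 -m jog '{"jaw":[43,43],"slide":[[0,0.03,0],[0,0,0]],"spin":[0,0]}'; python3 -m jog '{"jaw":[43,43],"slide":[[0,0.03,0],[0,0,0]],"spin":[0,0]}'
```

```text
time_s: 6.6
ee_pos: [537.2, 36.5, 158.6]
ee_rot: [-179.9, -0.0, -167.1]
force: [-1.5, -4.6, -0.5]
gripper_width: 43.0
gripper_force: 2.3
time_s: 6.8
ee_pos: [537.2, 36.8, 158.6]
ee_rot: [-179.9, -0.0, -167.1]
force: [0.6, -6.1, -1.1]
gripper_width: 42.8
gripper_force: 3.3
```

The stop is reached: force rose to 6 N while the TCP stalled, and the knob is at about (538,33.5). Next I'll open, centre, wind the wrist back and grip lightly.

```bash
python3 -m jog '{"jaw":[52,52,52,52,52,52,52,52,52,52],"slide":[[0,-0.14,0],[0,0,0],[0,0,0],[0,0,0],[0,0,0],[0,0,0],[0,0,0],[0,0,0],[0,0,0],[0,0,0]],"spin":[0,0,-0.9,-0.9,-0.9,-0.9,-0.9,-0.9,0,0]}'; python3 - <<'E'
from h import *
s=env.state();print(s["qpos"][5],s["force"],s["torque"],s["ee_pos"])
E
python3 -m jog '{"jaw":[34,34,34,34,34,34,34],"slide":[[0,0,0],[0,0,0],[0,0,0],[0,0,0],[0,0,0],[0,0,0],[0,0,0]],"spin":[0,0,0,0,0,0,0]}' 5;  python3 -m jog '{"jaw":[30,30],"slide":[[0,0,0],[0,0,0]],"spin":[0,0]}'; python3 - <<'E'
from h import *
for i in range(6):
    s=env.state();print(s["qpos"][5],s["force"],s["torque"],s["ee_pos"]); env.grab_frame("top")
E
```

```text
time_s: 7.8
ee_pos: [538.2, 34.3, 158.7]
ee_rot: [180.0, 0.1, -124.1]
force: [-1.0, 0.7, -0.2]
gripper_width: 51.6
gripper_force: 0.0
-143.50294127486904 [-0.96570569  0.67725727 -0.16069186] [0.12465536 0.07305846 0.00812454] [538.15571396  34.34978512 158.73988287]
time_s: 8.5
ee_pos: [538.9, 33.5, 158.9]
ee_rot: [-179.9, 0.0, -124.0]
force: [4.2, -3.1, -0.8]
gripper_width: 35.8
gripper_force: 5.0
time_s: 8.7
ee_pos: [538.9, 33.5, 158.9]
ee_rot: [-179.9, 0.0, -124.0]
force: [3.8, -1.7, -1.2]
gripper_width: 35.9
gripper_force: 5.0
-143.64023156140715 [ 3.83432013 -1.67840935 -1.1643723 ] [-0.52146576 -0.65808923  0.01803118] [538.94186934  33.50290077 158.87927737]
-143.64228367638455 [ 4.51347907 -3.46630733 -0.68417454] [-0.46835561 -0.73296218 -0.01568902] [538.97013347  33.47648426 158.88327688]
-143.644422176239 [ 4.20562971 -2.3098561  -1.32262081] [-0.54545233 -0.73154704  0.03074114] [538.95446703  33.49736227 158.87146812]
-143.64102382925114 [ 3.94312929 -3.68101677 -1.64235781] [-0.42267791 -0.65947773 -0.02547626] [538.9532853   33.52241859 158.86330359]
-143.64145840909603 [ 4.29532873 -3.02631434 -0.64242208] [-0.52414028 -0.68413603 -0.0071623 ] [538.94266492  33.50976524 158.86944718]
-143.64090068492416 [ 4.02170131 -2.60403156 -0.79708036] [-0.51136925 -0.69886786  0.02804695] [538.95583709  33.50237944 158.87771876]
```

```bash
cat > rd.py <<'E'
import sys
from h import env
s=env.state(); lim=float(sys.argv[1])
line=f"{s['qpos'][5]:.2f} {s['ee_rot'][2]:.2f} tz {s['torque'][2]:.3f} e6 {s['effort'][5]:.4f} F {s['force'].round(1)} w {s['gripper_width']:.1f} p {s['ee_pos'].round(1)}"
print(line); open("log.txt","a").write(line+"\n")
sys.exit(s['torque'][2]>lim)
E
python3 -m jog '{"jaw":[30,30,30,30],"slide":[[0,-0.025,0],[0,0,0],[0,0,0],[0,0,0]],"spin":[0,0,0,0]}' 30 >/dev/null; python3 rd.py 9
python3 -m jog '{"jaw":[30],"slide":[[0,0,0]],"spin":[1]}' >/dev/null && python3 rd.py 0.3
python3 -m jog '{"jaw":[30],"slide":[[0,0,0]],"spin":[1]}' >/dev/null && python3 rd.py 0.3
python3 -m jog '{"jaw":[30],"slide":[[0,0,0]],"spin":[1]}' >/dev/null && python3 rd.py 0.3
python3 -m jog '{"jaw":[30],"slide":[[0,0,0]],"spin":[1]}' >/dev/null && python3 rd.py 0.3
python3 -m jog '{"jaw":[30],"slide":[[0,0,0]],"spin":[0]}' >/dev/null && python3 rd.py 0.3
python3 -m jog '{"jaw":[30],"slide":[[0,0,0]],"spin":[0]}' >/dev/null && python3 rd.py 0.3
```

```text
-143.69 -123.97 tz -0.042 e6 -0.0201 F [ 3.9 -2.6 -0.2] w 35.3 p [539.   33.4 158.9]
-135.51 -132.14 tz 0.096 e6 -1.5584 F [ 4.7 -2.9 -0.8] w 35.4 p [539.1  33.4 158.7]
-127.39 -140.27 tz 0.068 e6 -1.0596 F [ 5.8 -2.9 -2.3] w 35.6 p [539.1  33.3 158.5]
-119.39 -148.27 tz 0.093 e6 -1.0387 F [ 4.6 -3.3 -3.4] w 35.6 p [539.1  33.3 158.4]
-111.39 -156.27 tz 0.090 e6 -1.0372 F [ 6.  -3.1 -4.3] w 35.4 p [539.1  33.3 158.2]
-111.56 -156.10 tz -0.134 e6 0.4049 F [ 5.9 -2.3 -2.6] w 35.5 p [539.1  33.3 158.2]
-111.68 -155.98 tz -0.155 e6 -0.0756 F [ 4.2 -2.9 -4.2] w 35.2 p [539.1  33.3 158.2]False
False
False
False
False
False
False
```

Free running is about 0.09 N m, and the wrist effort while turning is very steady. I'll continue with a stop guard.

```bash
sed -i 's/sys.exit(\(.*\))$/sys.exit(int(\1))/' rd.py
r(){ python3 rd.py 0.155; }
python3 -m jog '{"jaw":[30],"slide":[[0,0,0.02]],"spin":[1]}' >/dev/null && r &&
python3 -m jog '{"jaw":[30],"slide":[[0,0,0.01]],"spin":[1]}' >/dev/null && r &&
python3 -m jog '{"jaw":[30],"slide":[[0,0,0.006]],"spin":[1]}' >/dev/null && r &&
python3 -m jog '{"jaw":[30],"slide":[[0,0,0.006]],"spin":[1]}' >/dev/null && r &&
python3 -m jog '{"jaw":[30],"slide":[[0,0,0.006]],"spin":[1]}' >/dev/null && r &&
python3 -m jog '{"jaw":[30],"slide":[[0,0,0.006]],"spin":[1]}' >/dev/null && r &&
python3 -m jog '{"jaw":[30],"slide":[[0,0,0.006]],"spin":[1]}' >/dev/null && r &&
python3 -m jog '{"jaw":[30],"slide":[[0,0,0.006]],"spin":[1]}' >/dev/null && r
```

```text
-103.51 -164.14 tz 0.096 e6 -1.5567 F [ 4.5 -3.   0.4] w 35.7 p [539.2  33.3 158. ]
-95.39 -172.27 tz 0.072 e6 -1.0624 F [ 2.9 -2.8  0.4] w 35.6 p [539.2  33.3 157.8]
-87.38 179.73 tz 0.072 e6 -1.0423 F [ 4.1 -3.1 -1.4] w 35.5 p [539.3  33.3 157.6]
-79.38 171.73 tz 0.137 e6 -1.0420 F [ 3.5 -3.7 -0.7] w 35.0 p [539.3  33.3 157.4]
-71.38 163.73 tz 0.106 e6 -1.0418 F [ 3.7 -3.7 -0.9] w 35.9 p [539.3  33.2 157.3]
-63.38 155.74 tz 0.074 e6 -1.0419 F [ 4.3 -3.6 -1.9] w 35.6 p [539.3  33.2 157.1]
-55.39 147.74 tz 0.101 e6 -1.0420 F [ 4.3 -3.8 -1.1] w 35.2 p [539.3  33.2 156.9]
-47.38 139.73 tz 0.081 e6 -1.0426 F [ 4.4 -3.1 -0.9] w 35.3 p [539.4  33.1 156.7]
```

```bash
sed -i 's/sys.exit(.*/sys.exit(int(s["torque"][2]>lim or s["effort"][5]<-1.07))/' rd.py
r(){ python3 rd.py 0.165; }
python3 -m jog '{"jaw":[30],"slide":[[0,0,0.006]],"spin":[1]}' >/dev/null && r &&
python3 -m jog '{"jaw":[30],"slide":[[0,0,0.006]],"spin":[1]}' >/dev/null && r &&
python3 -m jog '{"jaw":[30],"slide":[[0,0,0.006]],"spin":[1]}' >/dev/null && r &&
python3 -m jog '{"jaw":[30],"slide":[[0,0,0.006]],"spin":[1]}' >/dev/null && r &&
python3 -m jog '{"jaw":[30],"slide":[[0,0,0.006]],"spin":[1]}' >/dev/null && r &&
python3 -m jog '{"jaw":[30],"slide":[[0,0,0.006]],"spin":[1]}' >/dev/null && r &&
python3 -m jog '{"jaw":[30],"slide":[[0,0,0.006]],"spin":[1]}' >/dev/null && r &&
python3 -m jog '{"jaw":[30],"slide":[[0,0,0.006]],"spin":[1]}' >/dev/null && r &&
python3 -m jog '{"jaw":[30],"slide":[[0,0,0.006]],"spin":[1]}' >/dev/null && r &&
python3 -m jog '{"jaw":[30],"slide":[[0,0,0.006]],"spin":[1]}' >/dev/null && r
```

```text
-39.39 131.74 tz 0.102 e6 -1.0359 F [ 4.9 -3.9 -0.8] w 35.6 p [539.4  33.1 156.6]
-31.39 123.74 tz 0.143 e6 -1.0163 F [ 4.8 -4.5 -0.6] w 35.4 p [539.4  33.  156.5]
-23.39 115.75 tz 0.120 e6 -0.9973 F [ 4.3 -3.2  0. ] w 35.4 p [539.4  33.  156.4]
-15.39 107.75 tz 0.226 e6 -0.9787 F [ 3.8 -4.6  0.4] w 35.2 p [539.4  32.9 156.3]
```

The wrist effort kinks at q6 ≈ -42° and then changes 0.019 per 8° row. That matches 0.13 N m/rad, so the foot touched there and the rise is now about 0.064 N m. I'll turn 4° more, stop, and read.

```bash
python3 -m jog '{"jaw":[30],"slide":[[0,0,0.003]],"spin":[0.5]}' >/dev/null; python3 rd.py 9; python3 -m jog '{"jaw":[30,30],"slide":[[0,0,0],[0,0,0]],"spin":[0,0]}'; python3 rd.py 9; python3 rd.py 9
```

```text
-11.49 103.86 tz 0.138 e6 -0.1373 F [ 5.3 -4.2  0.5] w 35.4 p [539.4  32.9 156.2]
time_s: 11.5
ee_pos: [539.4, 32.9, 156.2]
ee_rot: [179.9, 0.1, 104.0]
force: [3.8, -3.6, -0.4]
gripper_width: 35.0
gripper_force: 30.0
-11.69 104.05 tz -0.042 e6 -0.0196 F [ 3.8 -3.6 -0.4] w 35.0 p [539.4  32.9 156.2]
-11.69 104.05 tz -0.042 e6 -0.0196 F [ 3.8 -3.6 -0.4] w 35.0 p [539.4  32.9 156.2]
```

```bash
python3 -m jog '{"jaw":[64,64,64,64,64,64,64,64,64,64],"slide":[[0,0,0],[0,0,0],[0,0,0],[0,0,0],[0,0,0],[0,0,-0.3],[0,0,-0.7],[0,0,-0.9],[0,0,-0.9],[0,0,-0.9]],"spin":[0,0,0,0,0,0,0,0,0,0]}'; python3 -m jog '{"jaw":[64,64,64,64,64,64,64,64,64,64],"slide":[[0.7,0,0],[0.9,0,0],[0.9,0,0],[0.9,0,0],[0.9,0,0],[0.9,0,0],[0.9,0,0],[0.6,0,0],[0.3,0,0],[0,0,0]],"spin":[0,0,0,0,0,0,0,0,0,0]}'; python3 - <<'E'
from h import *
b=[]
for n in("top","side"):
    i=env.grab_frame(n)[...,::-1]; cv2.imwrite(f"pics/{n}1.png",i)
    a=i[120:220,260:360] if n=="top" else i[145:245,280:380]
    b.append(cv2.resize(a,(390,390),interpolation=cv2.INTER_CUBIC))
cv2.imwrite("pics/e1.png",cv2.convertScaleAbs(np.hstack(b),alpha=1.5))
E
```

```text
time_s: 12.5
ee_pos: [538.5, 33.5, 268.7]
ee_rot: [180.0, -0.0, 104.0]
force: [-0.2, -0.9, 0.0]
gripper_width: 63.9
gripper_force: 0.0
time_s: 13.5
ee_pos: [487.5, 237.9, 267.3]
ee_rot: [180.0, -0.0, 104.1]
force: [0.3, -0.5, -1.3]
gripper_width: 63.8
gripper_force: 0.0
```

View pics/e1.png

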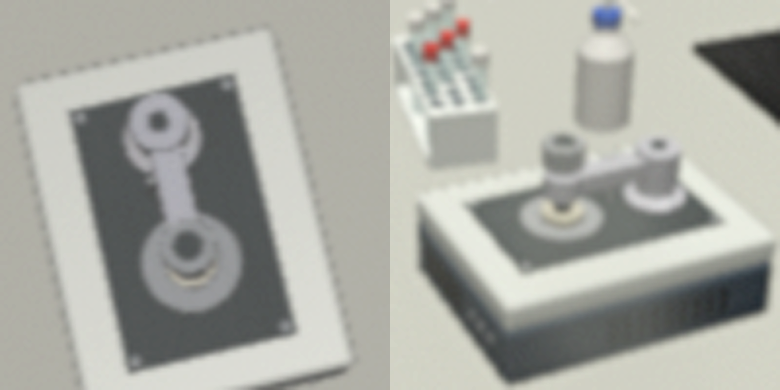

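View pics/top1.png

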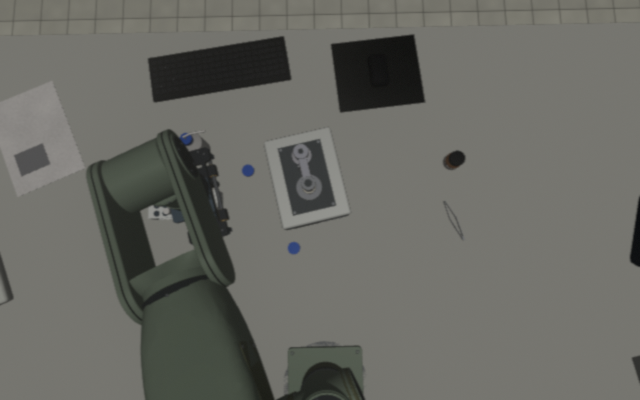

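The arm now points to the front, with the knob at about (308,182). The foot is on the ivory disc in the plate, and nothing else has moved. I'll do one numeric check of the arm angle before handing in.

```bash
python3 - <<'E'
from h import *
k=onz("top",187/3.9+259.6,243/3.9+119.6,161)[:2]; h=onz("top",157/3.9+259.6,121/3.9+119.6,140)[:2]
d=k-h; print(k,h,np.linalg.norm(d),np.degrees(np.arctan2(d[1],d[0]))-(11.9-180))
E
```

```text
[540.41406571  31.59736704] [626.23912648  50.61634526] 87.90712478094649 0.5949223225332219
```

```bash
python3 -c "
from workcell import env
print(env.job_done())"
```

```text
the job is handed in; nothing more can be done
None
```

I handed the job in at about 13.6 s: the press arm is at its stop (0.6° from fully in by the camera), the screw is seated on the ivory disc with an estimated 0.07 N m rise (about 50 N), the gripper has let go and is clear, and I saw nothing else on the desk moved.

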